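# Load the long fuse-link into the bench tester

### The job

Push the tray's retaining bar all the way back, pick the one long fuse-link out of its pocket and lay it gently in the trough of the bench tester without letting it drop. Then push the tester's sliding contact up until the link is snug between the two contacts, and let go. The ceramic chips easily, so do not squeeze or ram it; leave the short links in their pockets and the jar, multimeter and wrench where they are.

Things in the scene. Friction and masses are not known exactly. Their poses are not given: they have to be found in the camera images.
- tray: Black plastic pocket tray fixed to the bench, 144 (x) x 274 (y) mm. Origin on the bench under its middle, z up. Four pockets at y = -84, -28, +28, +84 mm, each 84 mm long (x), 29 mm wide; a link lies along x in each, its axis 37 mm above the bench, centred at x = 0. Pocket floors 23.5 mm, walls 34 mm high. Side rails at y = -134 and +134 mm, 46 mm high.
- tray_trench (a point): Middle of the tray's finger trench, on its floor, 6 mm above the bench: between tray x = -20 and +20 mm the pocket floors and walls are cut away over the whole width, leaving room for fingers beside and below each link.
- bar (a joint): Steel retaining bar, a flat strip 20 mm wide in x and 274 mm long in y, 55 to 61 mm above the bench, crossing over all the links. Joint value in m: 0 = over the middle of the links (tray x = 0); grows as it slides to the tray's +x; stop at 0.058, where the links are free.
- bar_tab (a point): Middle of the top edge of the bar's upright push tab: 8 mm thick in x, 50 mm wide in y, from 61 to 88 mm above the bench, at the middle of the bar.
- link_long: The long cartridge fuse-link: white ceramic barrel with steel end caps, 27 mm diameter, 78 mm long, about 110 g. Lies in any of the four pockets. Origin at the middle of its axis, x along its length.
- link_a: Short cartridge fuse-link, same look and 27 mm diameter but only 58 mm long; lies in one of the other pockets. Origin at the middle of its axis, x along its length.
- link_b: Short cartridge fuse-link, same look and 27 mm diameter but only 58 mm long; lies in one of the other pockets. Origin at the middle of its axis, x along its length.
- link_c: Short cartridge fuse-link, same look and 27 mm diameter but only 58 mm long; lies in one of the other pockets. Origin at the middle of its axis, x along its length.
- tester: Bench fuse tester fixed to the bench. Origin on the bench below the middle of a long link clamped in it, z up. Base 6 mm thick, 90 mm wide (y), x = -170 to +130 mm; blue meter box at x = +60 to +130 mm, y = -55 to +55 mm, 66 mm high. Fixed copper contact: face at x = +39 mm, 40 mm wide, up to 56 mm high; a long link against it is centred at x = 0.
- trough (a point): Tester x = -5, y = 0, 37 mm above the bench: the axis of a link lying in the trough. Trough along tester x from -75 to +39 mm: floor 23.5 mm high, 29 mm wide between walls 34 mm high (56 mm over the walls). Finger trench across it at tester x = -28 to +18 mm, down to 6 mm above the bench.
- slider (a joint): Tester's sliding contact, in m; grows as it slides to the tester's +x, stays where it is left. Its copper face (24 mm wide, 26 to 56 mm above the bench) is at tester x = -84 mm + joint value: a long link is snug between the contacts at 0.045. The carriage behind it is 50 mm wide, 56 mm high and ends in an upright push plate.
- slider_tab (a point): Middle of the top edge of the rear (-x) face of the slider's push plate: plate 50 mm wide in y, 10 mm thick, 8 to 88 mm above the bench. The rear face is 48 mm behind the contact face.
- jar: Bystander: lidded amber jar, 46 mm diameter, 62 mm high. Origin at the centre of its underside.
- multimeter: Bystander: black multimeter lying flat, 150 x 75 x 45 mm. Origin at the centre of its underside.
- wrench: Bystander: steel wrench lying flat, 180 mm long. Origin at the centre of its underside.
There are look-alikes about, which are no part of the job. Leave any black or turquoise look-alike of the link_long alone.

How it is judged:
By the outcome, as a careful person would: the job done as asked, in the order asked, and still so for the second after the job is handed in, with the robot touching nothing.
It also fails if it takes over 56 s, if anything falls off the work surface, if the arm or the gripper's body presses on something with over 40 N, if the wrist force passes 120 N, or if a joint passes its speed limit or range.

### The arm

A 6-joint arm with a two-finger parallel gripper is mounted at the origin on the work surface. World frame = base frame: x ahead of the robot, y to its left, z up, the work surface at z = 0. Lengths are in m, angles in rad, forces in N, time in s.
With the tool pointing down it reaches from about 0.325 to 0.9 m from the base axis. Payload 6.1 kg.
Tool frame: the origin (TCP) lies midway between the tips of the shut fingers; the grasp point (between the pads) lies 19 mm behind it; z points along the fingers, y is the line along which they close (so a half turn about z gives the same grasp; the last joint's range is limited). The gripper opens to 85 mm and grips with 20 to 120 N. Pads are 22 mm wide; open, the fingers measure 114 mm over their backs; the gripper's body (76 mm by 85 mm) begins 54 mm behind the grasp point. The pads swing forward as they close: fully open they stand 13 mm farther back than shut.
Start: joints at [-1.431, 0.22, 1.526, -0, 1.395, -0.126], TCP at [0.164, -0.603, 0.231] pointing down, gripper open.
Joint ranges: [-2.98, 2.98], [-0.91, 2.08], [0.09, 2.57], [-1.24, 4.39], [0.2, 2.65], [-2.68, 2.68]. Speed limits (rad/s): [2.57, 2.57, 3.01, 3.14, 3.14, 3.14].

### API

Orientations are given as [roll, pitch, yaw] about the fixed x, y, z axes, in that order (R = Rz(yaw) Ry(pitch) Rx(roll)).
In Python, from plant import movep, move_l, set_joints, gripper_to, hold, inverse_kinematics, observe, get_image, get_calibration, Unreachable, job_done gives the robot as it stands. Calls block until the motion is done:
- movep(position, orientation): joint-space move of the TCP to a pose.
- move_l(position, feed=0.15, rotation=None, max_force=None): straight line of the TCP; rotation=None keeps the orientation; feed is the mean speed in m/s. With max_force (N) it stops when the force on the tool has changed by that much, and returns True; else False.
- set_joints(angles): joint-space move.
- gripper_to(opening, f_grip=None): finger opening in m; f_grip is the grip in N (None keeps the last); returns when the fingers have stopped.
- hold(seconds).
- inverse_kinematics(position, orientation): joint angles nearest the present ones, or None.
- observe(): the state.
- get_image(name): name is "side" or "top"; returns (picture, depth): 420x560x3 uint8, red, green, blue; 420x560 float32, m along the optical axis (not along the pixel's ray), 0 where there is no reading.
- get_calibration(name): a dict with "intrinsics" (3x3 intrinsics, pixels), "world_from_camera" (4x4, takes a point from camera to world coordinates). Camera axes: x right, y down, z forward; pixel columns grow to the right and rows downward; lengths in m; the calibration is good to about 2 mm. A picture is of the moment at which its call begins. get_calibration takes no time and is no camera call.
A pose or a line that the arm cannot do raises Unreachable and nothing moves.
- job_done(): hands the job in; it is judged then, once.
The state is a dict: "time_s": time; "q": joint angles; "joint_velocities": joint speeds; "joint_torque": joint torques, N m; "eef_pos": TCP position; "tcp_rot": TCP orientation; "ft_force": force on the tool from outside, world axes, zero at the start; "torque": the same for the moment, N m; "opening": finger opening in m; "grasp_force": force on a finger pad.
Only numpy, scipy, OpenCV 4.12 (cv2) and the standard library are available. Lean on these libraries where they do the work, as an engineer would, in place of code of your own. Each camera call takes 0.05 s, during which the arm holds its last target. There are 200 camera calls.

## Working session

There is one attempt and no reset: what is moved stays moved. The work goes in short steps, each a Python script; the robot and the scene stay as the last script left them, time stands still between calls to the robot, and variables do not carry over. Pictures are saved under pics/ and viewed, at most 10 in all, crops included, and the job is handed in when it is done.

```bash
mkdir -p pics; ls
python3 - <<'E'
from plant import *
import cv2,numpy as np
for n in("top","side"):
    p,d=get_image(n);cv2.imwrite(f"pics/{n}0.png",p[:,:,::-1]);np.savez(f"{n}0.npz",p=p,d=d)
    c=get_calibration(n);print(n,np.round(c["intrinsics"],1).tolist(),np.round(c["world_from_camera"],3).tolist(),(d>0).mean())
print(observe())
E
```

```text
pics
top [[434.4, 0.0, 272.6], [0.0, 434.4, 202.6], [0.0, 0.0, 1.0]] [[-0.023, -0.982, 0.185, 0.354], [-0.999, 0.018, -0.029, 0.006], [0.025, -0.186, -0.982, 1.187], [0.0, 0.0, 0.0, 1.0]] 0.9959566326530612
side [[380.9, 0.0, 283.3], [0.0, 380.9, 205.8], [0.0, 0.0, 1.0]] [[0.982, -0.144, 0.119, 0.443], [-0.185, -0.672, 0.717, -0.754], [-0.023, -0.727, -0.686, 0.791], [0.0, 0.0, 0.0, 1.0]] 0.9961607142857143
{'time_s': 0.1, 'q': array([-1.43110807e+00,  2.21138077e-01,  1.52750864e+00,  1.25035988e-05,
        1.39472220e+00, -1.26079675e-01]), 'joint_velocities': array([-9.11829043e-04, -6.59911885e-04, -2.24549938e-03, -7.14156948e-04,
       -1.62519797e-03,  4.08479840e-06]), 'joint_torque': array([ 9.40677201e-04, -4.98244035e+01, -3.90550625e+01, -1.33005019e-04,
        5.68993491e-03,  2.40836999e-05]), 'eef_pos': array([ 0.16409108, -0.60249926,  0.23030802]), 'tcp_rot': array([-3.13983203e+00, -2.35567066e-04,  2.65765526e-01]), 'ft_force': array([-0.07492532,  0.51626737, -0.81888858]), 'torque': array([0.01620351, 0.01486719, 0.02014102]), 'grasp_force': 0.0, 'opening': 0.08500389679731271}
```

View pics/top0.png

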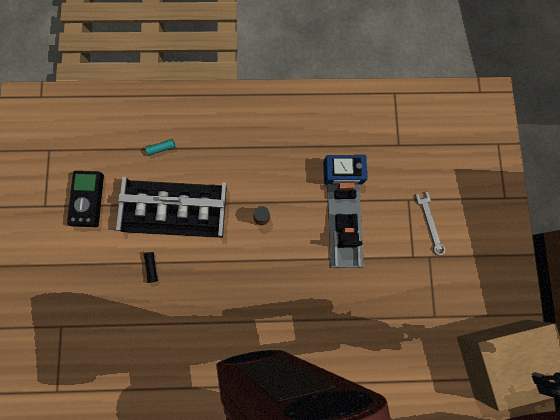

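View pics/side0.png

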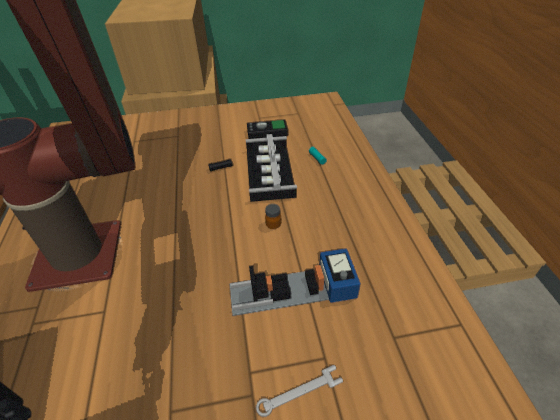

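The top view shows the tray at about (172,208), with four white links at (140,208), (161,208), (182,208) and (203,208). The tester is at (346,210) with its blue box up (+x), and the jar is at (261,215). The look-alikes are turquoise at (160,147) and black at (150,267). Next I'll crop closer on the tray and tester.

Run:
```python
import cv2,numpy as np
t=cv2.imread("pics/top0.png");s=cv2.imread("pics/side0.png")
R=lambda a,w,h:cv2.resize(a,(w,h),interpolation=cv2.INTER_CUBIC)
a=R(t[170:245,110:235],500,300);b=R(s[125:205,235:305],300,300) 
c=R(t[145:275,320:375],253,598)
cv2.imwrite("pics/tray.png",np.vstack([np.hstack([a,b])]))
a2=R(t[145:275,315:375],277,600);b2=R(s[240:320,225:365],520,297)
m=np.zeros((600,800,3),np.uint8);m[:,:277]=a2;m[:297,279:799]=b2
cv2.imwrite("pics/tester.png",m)
```

```text
(no output)
```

View pics/tray.png

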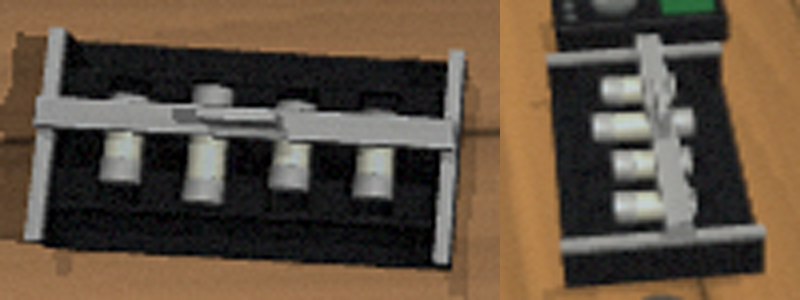

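View pics/tester.png

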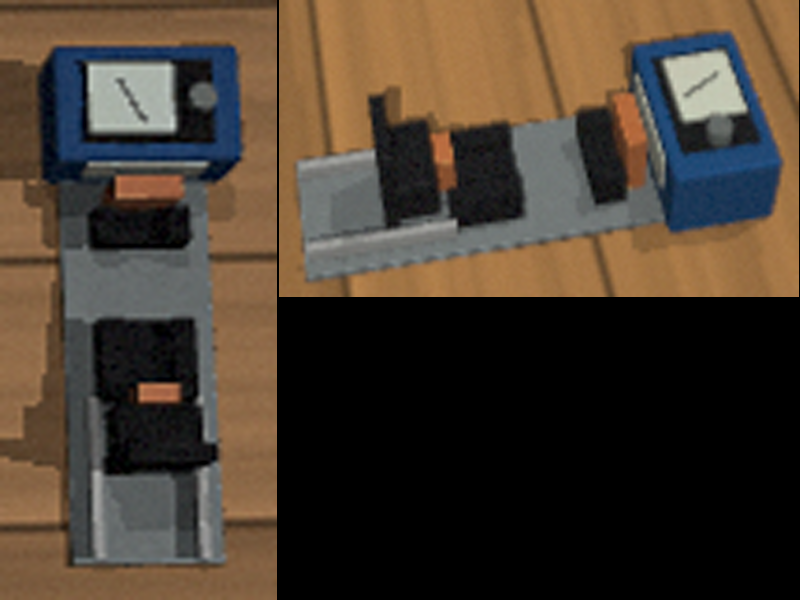

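The second link from the left, at top (161,208) and side (268,158), is clearly longer at both ends, so it is the long one. The other candidates are the short links at (140,208), (182,208) and (203,208), the turquoise one at (160,147) and the black one at (150,267), and I reject all of them. The tester's fixed contact is at (346,186) and the slider contact at (350,230), with its push plate towards the robot.

```bash
cat > h.py <<'E'
import cv2,numpy as np
from plant import *
def cloud(n,p,d):
    c=get_calibration(n);K=c["intrinsics"];T=c["world_from_camera"]
    v,u=np.indices(d.shape);P=np.stack([(u-K[0,2])/K[0,0]*d,(v-K[1,2])/K[1,1]*d,d],-1)@T[:3,:3].T+T[:3,3]
    P[d<=0]=9
    return P,cv2.cvtColor(p,cv2.COLOR_RGB2HSV)
def proj(n,X):
    c=get_calibration(n);Y=np.linalg.inv(c["world_from_camera"])@np.append(X,1);q=c["intrinsics"]@Y[:3];return q[:2]/q[2]
def seg(P,H,box,z,s=(0,255),v=(0,255),h=(0,180),minn=12):
    m=(P[...,0]>box[0])&(P[...,0]<box[1])&(P[...,1]>box[2])&(P[...,1]<box[3])&(P[...,2]>z[0])&(P[...,2]<z[1])
    for i,r in((0,h),(1,s),(2,v)): m&=(H[...,i]>=r[0])&(H[...,i]<=r[1])
    n,L,st,_=cv2.connectedComponentsWithStats(m.astype(np.uint8),connectivity=8)
    o=[]
    for i in range(1,n):
        if st[i,4]>=minn:
            X=P[L==i];r=cv2.minAreaRect((X[:,:2]*1000).astype(np.float32));o.append((len(X),np.round(r[0]).tolist(),np.round(r[1]).tolist(),round(r[2],1),np.round(1000*np.percentile(X[:,2],[5,50,95])).tolist(),(X.min(0)*1000).round().tolist(),(X.max(0)*1000).round().tolist()))
    return o
E
python3 - <<'E'
from h import *
for n in("top","side"):
    z=np.load(n+"0.npz");P,H=cloud(n,z["p"],z["d"])
    print(n)
    if n=="top": print(P[208,172],P[205,346],P[150,300],P[215,261])
    T=P[208,172] if n=="top" else P[165,270];Q=P[205,346] if n=="top" else P[290,300]
    bt=(T[0]-.13,T[0]+.13,T[1]-.18,T[1]+.18);bq=(Q[0]-.2,Q[0]+.2,Q[1]-.09,Q[1]+.09)
    for name,a in dict(rails=(bt,(.040,.05),(0,60),(90,255)),bar=(bt,(.052,.075),(0,60),(90,255)),tab=(bt,(.075,.1)),links=(bt,(.040,.053),(0,90),(120,255)),tray=(bt,(.012,.075))).items():
        print(name);[print('  ',r) for r in seg(P,H,*a)]
    for name,a in dict(blue=(bq,(.055,.08)),orange=(bq,(.025,.07),(120,255),(100,255),(0,20)),walls=(bq,(.027,.042)),base=(bq,(.004,.04),(0,80)),plate=(bq,(.08,.1)),cand=(bq,(.045,.08),(0,255),(0,80))).items():
        print(name);[print('  ',r) for r in seg(P,H,*a)]
E
```

```text
top
[0.56651696 0.2484865  0.00451892] [ 0.56552684 -0.23207796  0.00641504] [ 0.72994655 -0.11078604 -0.00462311] [0.53344625 0.0043694  0.06009964]
rails
   (67, [624.0, 372.0], [11.0, 45.0], 86.9, [42.0, 46.0, 49.0], [602.0, 366.0, 41.0], [647.0, 379.0, 50.0])
   (67, [600.0, 105.0], [10.0, 50.0], 85.3, [42.0, 46.0, 49.0], [575.0, 99.0, 42.0], [625.0, 111.0, 50.0])
   (33, [600.0, 265.0], [11.0, 21.0], 1.8, [41.0, 47.0, 50.0], [594.0, 255.0, 40.0], [605.0, 276.0, 50.0])
   (108, [542.0, 378.0], [11.0, 73.0], 85.3, [43.0, 46.0, 49.0], [505.0, 371.0, 40.0], [579.0, 386.0, 50.0])
   (76, [559.0, 326.0], [24.0, 31.0], 86.2, [41.0, 47.0, 50.0], [544.0, 313.0, 40.0], [574.0, 338.0, 50.0])
   (107, [549.0, 270.0], [22.0, 43.0], 88.8, [42.0, 47.0, 49.0], [528.0, 259.0, 40.0], [571.0, 281.0, 50.0])
   (81, [551.0, 213.0], [22.0, 30.0], 85.4, [41.0, 47.0, 49.0], [537.0, 201.0, 40.0], [566.0, 224.0, 50.0])
   (78, [545.0, 158.0], [30.0, 21.0], 0.1, [43.0, 46.0, 50.0], [530.0, 148.0, 40.0], [560.0, 169.0, 50.0])
   (103, [521.0, 111.0], [10.0, 73.0], 85.2, [43.0, 46.0, 49.0], [484.0, 105.0, 4
[... 6681 characters left out ...]
8.0, -232.0, 42.0])
   (58, [467.0, -250.0], [36.0, 3.0], 1.5, [29.0, 35.0, 41.0], [449.0, -251.0, 28.0], [485.0, -247.0, 41.0])
base
   (2494, [512.0, -226.0], [92.0, 231.0], 89.3, [5.0, 8.0, 35.0], [396.0, -273.0, 4.0], [627.0, -179.0, 40.0])
plate
   (91, [454.0, -226.0], [52.0, 10.0], 89.6, [85.0, 88.0, 90.0], [449.0, -251.0, 80.0], [459.0, -200.0, 93.0])
cand
   (193, [660.0, -228.0], [78.0, 50.0], 89.3, [62.0, 65.0, 68.0], [635.0, -267.0, 61.0], [685.0, -189.0, 76.0])
   (257, [470.0, -228.0], [53.0, 34.0], 79.3, [47.0, 57.0, 68.0], [449.0, -251.0, 45.0], [485.0, -199.0, 80.0])
   (15, [626.0, -271.0], [20.0, 1.0], 89.6, [47.0, 54.0, 59.0], [625.0, -281.0, 45.0], [627.0, -261.0, 60.0])
```

Both views agree:

| Item | World position (mm) | Notes |
|---|---|---|
| Tray centre | (566, 242) | yaw about −4.5°, bar at about +12 mm, so tray +x is roughly world +x |
| Long link | (567, 269.5) | top of link at 51 mm |
| Tester origin | (565.5, −226.6) | yaw about −0.8°, slider at about 14.5 mm |

I'll push the bar first.

```bash
cat >> h.py <<'E'
def frame(o,yaw):
    c,s=np.cos(yaw),np.sin(yaw)
    return lambda x,y,z:np.array([o[0]+c*x-s*y,o[1]+s*x+c*y,z])
TY,QY=-.0785,-.0145
tray=frame((.566,.242),TY);test=frame((.5655,-.2266),QY)
D=lambda yaw:[np.pi,0,yaw]
def st():
    o=observe();print("t%.1f"%o["time_s"],np.round(o["eef_pos"],4),np.round(o["ft_force"],1),"op%.4f gf%.1f"%(o["opening"],o["grasp_force"]))
E
python3 - <<'E'
from h import *
gripper_to(0.0,20)
movep(tray(-.03,0,.15),D(TY));st()
move_l(tray(-.03,0,.072),.15)
print(move_l(tray(.036,0,.072),.06,max_force=60));st()
print(move_l(tray(.055,0,.072),.02,max_force=25));st()
p=observe()["eef_pos"];u=tray(1,0,0)-tray(0,0,0)
print("tray x",u@(p-tray(0,0,0)))
move_l(p-u*.03,.1);move_l(tray(.0,.028,.16),.2);st()
p,d=get_image("side");P,H=cloud("side",p,d)
print(seg(P,H,(.5,.7,.08,.4),(.052,.07),(0,60),(90,255)))
E
```

```text
t4.1 [0.5365 0.2437 0.1501] [ 0.5 -1.   0.9] op-0.0002 gf0.0
False
t6.0 [0.6019 0.239  0.0719] [ 0.1 -0.   0.1] op-0.0002 gf0.0
True
t6.7 [0.6091 0.2385 0.0712] [-0.1  0.  -0.4] op0.0002 gf0.0
tray x 0.043198981100693104
t7.7 [0.5682 0.2696 0.1593] [ 0.6  1.2 -0.3] op0.0003 gf0.0
[(280, [624.0, 237.0], [280.0, 20.0], 85.6, [58.0, 62.0, 64.0], [604.0, 98.0, 52.0], [643.0, 376.0, 69.0])]
```

The bar is at its stop, at 58 mm from the tray centre. Next I'll grasp the link and lift it.

Run:
```python
from h import *
gripper_to(.042,20)
x=lambda z:np.array([.567,.2695,z])
move_l(x(.075),.15);print(move_l(x(.021),.06,max_force=10));st()
gripper_to(.020,20);st()
g=observe()["eef_pos"];np.save("g.npy",g)
move_l(g+[0,0,.015],.04);st()
move_l(g+[0,0,.12],.15);hold(.1);st()
for n in("top","side"):
    p,d=get_image(n);np.savez(n+"1.npz",p=p,d=d);P,H=cloud(n,p,d)
    print(n,[(r) for r in seg(P,H,(.49,.65,.2,.34),(.10,.19),(0,90),(100,255))])
    cv2.imwrite(f"pics/{n}1.png",p[...,::-1])
s=cv2.imread("pics/side1.png");t=cv2.imread("pics/top1.png")
cv2.imwrite("pics/lift.png",np.hstack([cv2.resize(t[150:260,100:250],(400,293)),cv2.resize(s[90:200,200:350],(400,293))]))
```

```text
False
t10.0 [0.5674 0.2697 0.0215] [0.6 0.9 0.3] op0.0418 gf0.0
t10.3 [0.5675 0.2696 0.0217] [0.5 0.1 2.9] op0.0264 gf20.2
t10.8 [0.5676 0.2697 0.037 ] [ 0.2 -0.1 -0.6] op0.0265 gf20.0
t11.8 [0.5664 0.2693 0.1398] [-0.   1.  -1.5] op0.0264 gf20.0
top []
side [(55, [592.0, 260.0], [18.0, 22.0], 79.3, [153.0, 163.0, 170.0], [580.0, 250.0, 150.0], [604.0, 270.0, 171.0]), (69, [542.0, 265.0], [22.0, 25.0], 79.6, [151.0, 164.0, 170.0], [528.0, 254.0, 149.0], [555.0, 277.0, 171.0])]
```

View pics/lift.png

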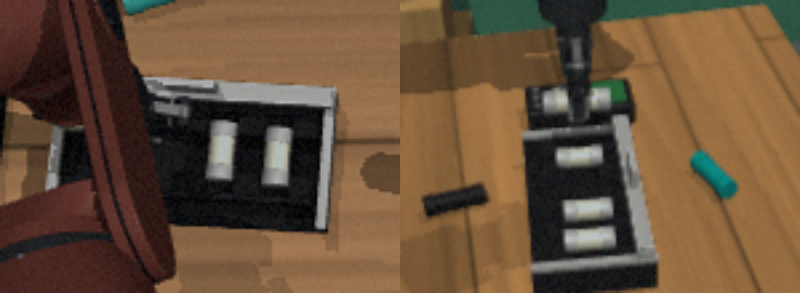

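The link is held level, spanning x 528–604 with its top at about 171 mm. The three short links are still in their pockets. I'll carry it to the tester and check from close up before the last millimetres.

Run:
```python
from h import *
move_l(np.load("g.npy")+[0,0,.15],.15)
movep(test(-.005,0,.16),D(QY));st()
move_l(test(-.005,0,.050),.12);hold(.2);st()
for n in("top","side"):
    p,d=get_image(n);P,H=cloud(n,p,d);print(n)
    for a in [(.06,.085),(.03,.038)]: [print('  ',a,r) for r in seg(P,H,(.49,.62,-.27,-.18),a)]
    cv2.imwrite(f"pics/{n}2.png",p[...,::-1])
s=cv2.imread("pics/side2.png");t=cv2.imread("pics/top2.png")
cv2.imwrite("pics/over.png",np.hstack([cv2.resize(t[140:280,290:400],(393,500)),cv2.resize(s[220:320,225:345],(400,333))[:333].repeat(1,0) if 0 else cv2.copyMakeBorder(cv2.resize(s[220:320,225:345],(400,333)),0,167,0,0,cv2.BORDER_CONSTANT)]))
```

```text
t14.0 [ 0.5609 -0.2255  0.16  ] [-0.5 -0.4 -0.4] op0.0263 gf20.0
t15.3 [ 0.5611 -0.2269  0.051 ] [-0.2 -0.5 -0.6] op0.0265 gf20.0
top
side
   (0.06, 0.085) (65, [592.0, -229.0], [14.0, 23.0], 4.2, [64.0, 77.0, 81.0], [585.0, -241.0, 61.0], [599.0, -218.0, 83.0])
   (0.06, 0.085) (182, [543.0, -236.0], [39.0, 52.0], 28.4, [62.0, 75.0, 80.0], [521.0, -254.0, 60.0], [571.0, -208.0, 84.0])
   (0.03, 0.038) (59, [511.0, -205.0], [15.0, 25.0], 87.9, [32.0, 35.0, 37.0], [499.0, -213.0, 30.0], [524.0, -197.0, 38.0])
   (0.03, 0.038) (64, [601.0, -248.0], [14.0, 34.0], 89.9, [31.0, 34.0, 37.0], [584.0, -256.0, 30.0], [618.0, -241.0, 38.0])
   (0.03, 0.038) (125, [514.0, -246.0], [18.0, 47.0], 88.5, [31.0, 35.0, 37.0], [491.0, -255.0, 31.0], [538.0, -236.0, 38.0])
```

View pics/over.png

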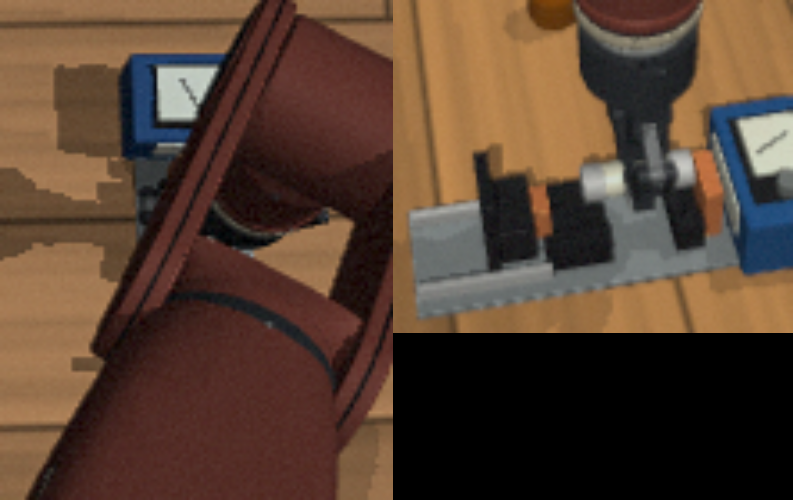

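In the side view the link hangs over the trough with its right cap (682,165) short of the fixed copper contact, and the walls are centred at y≈−226.5. I'll lower it under a force guard.

Run:
```python
from h import *
move_l(test(-.005,0,.036),.05);hold(.15);st()
c=move_l(test(-.005,0,.0195),.015,max_force=4);print(c);st()
```

```text
t16.0 [ 0.5606 -0.2266  0.0361] [-0.5 -0.2 -0.5] op0.0261 gf20.0
True
t16.9 [ 0.5604 -0.2265  0.0217] [0.3 1.1 5.4] op0.0265 gf20.5
```

Contact came at z = 0.0217, the same height as at the grasp, so the link is seated. I'll release it and check.

Run:
```python
from h import *
hold(.1);gripper_to(.055);st()
move_l(test(-.005,0,.14),.12)
move_l(test(-.145,0,.14),.2);gripper_to(0.0,20);st()
p,d=get_image("side");P,H=cloud("side",p,d)
[print(r) for r in seg(P,H,(.50,.62,-.26,-.19),(.040,.06))]
[print('plate',r) for r in seg(P,H,(.42,.5,-.27,-.18),(.08,.095))]
cv2.imwrite("pics/placed.png",cv2.resize(p[220:330,215:375,::-1],(640,440)))
```

```text
t17.4 [ 0.5592 -0.2258  0.0202] [ 0.8  0.8 -0.7] op0.0551 gf0.0
t19.9 [ 0.4206 -0.2244  0.1399] [-0.1  0.  -0. ] op0.0000 gf0.0
(119, [612.0, -228.0], [42.0, 15.0], 89.4, [44.0, 56.0, 58.0], [605.0, -249.0, 41.0], [619.0, -207.0, 59.0])
(304, [560.0, -227.0], [78.0, 25.0], 0.2, [41.0, 48.0, 51.0], [521.0, -240.0, 40.0], [599.0, -215.0, 53.0])
plate (88, [454.0, -226.0], [51.0, 10.0], 89.5, [85.0, 89.0, 90.0], [449.0, -251.0, 80.0], [459.0, -201.0, 91.0])
```

View pics/placed.png

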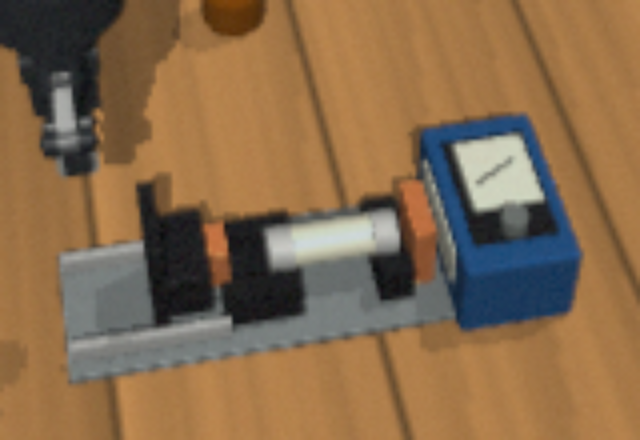

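The link lies square in the trough at (330,238), with a gap of about 6 mm to the fixed contact. Now the slider.

Run:
```python
from h import *
u=test(1,0,0)-test(0,0,0);X=lambda:print("tester x %.4f"%(u@(observe()["eef_pos"]-test(0,0,0))))
move_l(test(-.145,0,.055),.12);hold(.1);st()
print(move_l(test(-.107,0,.055),.03,max_force=25));st();X()
print(move_l(test(-.090,0,.055),.008,max_force=7));st();X()
p,d=get_image("side");P,H=cloud("side",p,d)
print([r for r in seg(P,H,(.50,.6,-.26,-.19),(.040,.054),(0,70))])
print('plate',[r for r in seg(P,H,(.43,.5,-.27,-.18),(.08,.095))])
cv2.imwrite("pics/push.png",cv2.resize(p[220:330,215:375,::-1],(640,440)))
```

```text
t20.9 [ 0.4213 -0.2251  0.056 ] [-0.2  0.1  0.1] op-0.0002 gf0.0
False
t22.3 [ 0.4586 -0.225   0.0549] [-2.5  0.5  0.9] op-0.0001 gf1.1
tester x -0.1069
True
t23.6 [ 0.4679 -0.2248  0.0544] [-0.2 -0.2 -0. ] op0.0002 gf0.0
tester x -0.0976
[(282, [564.0, -227.0], [24.0, 73.0], 89.6, [41.0, 48.0, 52.0], [527.0, -240.0, 40.0], [600.0, -216.0, 54.0]), (18, [507.0, -250.0], [4.0, 12.0], 76.4, [41.0, 47.0, 52.0], [501.0, -252.0, 41.0], [513.0, -248.0, 53.0])]
plate [(48, [486.0, -229.0], [45.0, 8.0], 85.6, [82.0, 88.0, 91.0], [480.0, -251.0, 80.0], [489.0, -207.0, 91.0])]
```

View pics/push.png

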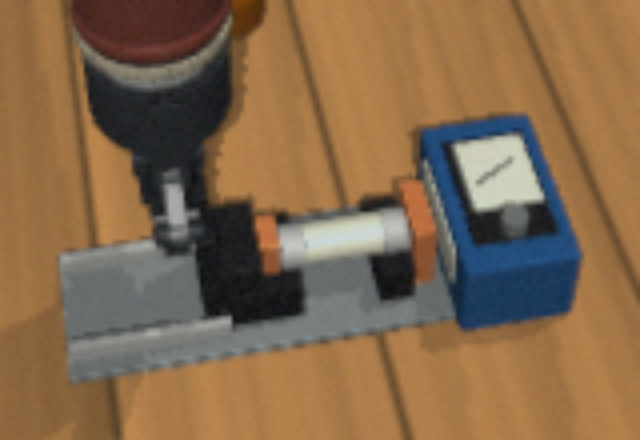

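The push stopped at tester x = −97.6 mm (expected −98), and the caps touch both contacts at (270,245) and (413,230). I'll do one gentle confirming push, then retreat.

Run:
```python
from h import *
u=test(1,0,0)-test(0,0,0);X=lambda:print("tester x %.4f"%(u@(observe()["eef_pos"]-test(0,0,0))))
print(move_l(test(-.092,0,.055),.006,max_force=8));X();st()
move_l(test(-.135,0,.055),.1);move_l(test(-.135,0,.2),.2);movep([.35,-.05,.3],D(0));st()
p,d=get_image("side");P,H=cloud("side",p,d)
print([r for r in seg(P,H,(.50,.6,-.26,-.19),(.040,.054),(0,70))])
print('orange',[r for r in seg(P,H,(.45,.65,-.26,-.19),(.03,.07),(120,255),(100,255),(0,20))])
print('plate',[r for r in seg(P,H,(.43,.5,-.27,-.18),(.08,.095))])
print('bar',seg(P,H,(.5,.7,.08,.4),(.052,.07),(0,60),(90,255)))
```

```text
True
tester x -0.0977
t24.4 [ 0.4678 -0.2241  0.0534] [-0.5  0.2 -0.2] op-0.0003 gf0.0
t26.6 [ 0.35   -0.0503  0.299 ] [ 0.4  0.1 -0.3] op-0.0001 gf0.0
[(274, [564.0, -227.0], [73.0, 23.0], 0.0, [42.0, 48.0, 51.0], [527.0, -239.0, 40.0], [600.0, -216.0, 54.0]), (17, [507.0, -251.0], [12.0, 3.0], 4.5, [41.0, 49.0, 53.0], [501.0, -252.0, 41.0], [513.0, -249.0, 53.0])]
orange [(118, [612.0, -228.0], [42.0, 14.0], 89.7, [35.0, 56.0, 59.0], [605.0, -249.0, 30.0], [619.0, -206.0, 60.0]), (65, [521.0, -219.0], [43.0, 10.0], 85.6, [35.0, 56.0, 59.0], [516.0, -240.0, 30.0], [527.0, -197.0, 59.0])]
plate [(88, [484.0, -226.0], [49.0, 10.0], 89.1, [85.0, 88.0, 90.0], [479.0, -251.0, 83.0], [489.0, -202.0, 91.0])]
bar [(281, [624.0, 236.0], [280.0, 20.0], 85.5, [58.0, 62.0, 64.0], [604.0, 97.0, 52.0], [643.0, 376.0, 70.0])]
```

```bash
python3 -c "
from plant import *
print(job_done())"
```

```text
the job is handed in; nothing more can be done
None
```

The job is handed in, at about 27 s of the 56 s allowed: the bar is at its stop, the long link is in the trough snug between the contacts (78 mm face to face), and the arm is clear of everything.

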